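Load a crucible and latch the sample tray

TASK

Stand the empty white crucible upright in the round pocket of the sample tray, then gently press the tray into its housing by the black tab until the push-push latch catches, and let go so that the tray stays in. Do not force the tray when it meets its end buffer, and leave the other things on the bench where they are.

Things in the scene. Friction and masses are not known exactly. Their poses are not given: they have to be found in the camera images.
- crucible: Open white ceramic crucible, a slightly conical cup 20 mm in diameter at the top, 16 mm at the foot, 23 mm high, about 20 g, standing upright on the black mat (2 mm thick) among three other small parts (brass fitting, glass vial with black cap, thumb screw). Origin: centre of its underside; z up.
- unit: Fixed sample loading unit: a low white housing 150 mm deep (x) x 100 mm wide (y) x 54 mm high with an open mouth in its front, which looks along its own -x (towards the robot). Origin: centre of its underside; its x axis is the direction in which the tray is pressed in. The tray stands out of the mouth at the start. Place and yaw differ each time.
- pocket (a point): Centre of the floor of the tray's pocket (axes as the unit's): a round hole 23 mm wide, 6 mm deep, chamfered, in a flat metal plate 64 x 64 mm. Floor 14 mm, plate's top 20 mm above the bench. With the tray out the centre is 25 mm in front of the housing's front face and 25 mm behind the back of the tray's front plate (72 mm wide, top 42 mm above the bench).
- tab (a point): Centre of the front face of the black push tab on the tray, 26 mm above the bench; the face is 36 mm wide and 24 mm high (14 to 38 mm above the bench) and looks along the unit's -x. It stands 25 mm in front of the tray's front plate and 31 mm in front of that plate's back. Press it along the unit's +x.
- tray (a joint): Travel of the tray into the housing in m: 0 = fully out. A spring pushes it outwards with 1.5 N at 0 and 3.2 N at the end; the latch adds up to 1.2 N. It latches at a rest travel anywhere between 0.046 and 0.064, different each time and not visible. To catch, it must be pressed 4 mm beyond that rest travel; from 4.6 mm beyond, a rubber buffer adds about 10 N per mm. Reads noisily.
- fitting: Bystander: brass pipe fitting with a hexagon, 14 x 16 x 27 mm, standing upright. Origin: centre of its underside.
- vial: Bystander: glass vial with black screw cap, 10 mm in diameter, 34 mm high, standing upright. Origin: centre of its underside.
- thumbscrew: Bystander: thumb screw with a knurled head 22 mm in diameter, 29 mm high, standing on its head. Origin: centre of its underside.
- plate (a point): Centre of the front face of the tray's front plate (72 mm wide, 12 to 42 mm above the bench), 25 mm behind the tab's face; within 10 mm of flush with the housing's front when latched. Push-push latch: a slow push of 8 to 11 N on the tab sets it, over 18 N harms it. After too short a press the tray springs out; pressed again when latched it unlatches and comes out; then press anew.
There are look-alikes about, which are no part of the job. There is more than one size of the crucible; the one meant has the size given above.

How it is judged (in metres and radians):
On the way, in this order (a step that is already met when the one before it is completed fails the run):
1. the crucible stands upright in the pocket, let go, while the tray is out (horizontal distance between crucible and pocket below 0.006 m and z of crucible in the frame of pocket below 0.003 m and angle between crucible's own z axis and vertical below 0.2 rad and contact force between the fingers and crucible below 0.05 N and value of joint tray below 0.012 m), for 0.2 s.
2. the tray is pressed in by the robot to where it can latch (value of joint tray above 0.044 m and contact force between the fingers and tray above 1 N), for 0.05 s.
At the end, for the whole second after the job is handed in: The tray is latched and at rest inside the housing, held by the latch alone (travel 44 to 67 mm), with the crucible upright (within 0.2 rad) on the floor of its pocket (within 6 mm of its centre sideways, 3 mm in height) (value of joint tray between 0.044 and 0.067 m and velocity of joint tray between -0.005 and 0.005 m/s and horizontal distance between crucible and pocket below 0.006 m and z of crucible in the frame of pocket below 0.003 m and angle between crucible's own z axis and vertical below 0.2 rad); the robot touches nothing.
It fails at once if the robot pushes on the tray or its housing with more than 18 N (contact force between any of the fingers, the arm and unit above 18 N).
It fails at once if the crucible is tipped over (angle between crucible's own z axis and vertical above 0.8 rad).
It fails at once if a bystander is moved by more than 20 mm (distance of any of fitting, vial, thumbscrew from where it was at the start of the episode above 0.02 m).
It also fails if it takes over 58 s, if anything falls off the work surface, if the arm or the gripper's body presses on something with over 40 N, if the wrist force passes 120 N, or if a joint passes its speed limit or range.

ROBOT

A 6-joint arm with a two-finger parallel gripper is mounted at the origin on a cart in front of the work surface, level with it; the furniture and walls round the work are solid. World frame = base frame: x ahead of the robot, y to its left, z up, the work surface at z = 0. Lengths are in m, angles in degrees, forces in N, time in s.
With the tool pointing down it reaches from about 0.3 to 0.75 m from the base axis. Payload 8.5 kg.
Tool frame: the origin (TCP) lies midway between the tips of the shut fingers; the grasp point (between the pads) lies 19 mm behind it; z points along the fingers, y is the direction in which the jaws open and shut (so a half turn about z gives the same grasp; the last joint's range is limited). The gripper opens to 85 mm and grips with 20 to 120 N. Pads are 22 mm wide; open, the fingers measure 114 mm over their backs; the gripper's body (76 mm by 85 mm) begins 54 mm behind the grasp point. The pads swing forward as they close: fully open they stand 13 mm farther back than shut.
Start: joints at [61.232, 21.807, 74.336, -0, 83.858, -12.336], TCP at [0.156, 0.528, 0.231] pointing down, gripper open.
Joint ranges: [-178.18, 178.18], [-50.72, 133.34], [12.68, 142.11], [-81.47, 261.47], [9.98, 163.14], [-165.26, 165.26]. Speed limits (degrees/s): [136.94, 136.94, 180, 180, 180, 180].

INTERFACE

Orientations are given as a 3x3 rotation matrix whose columns are the frame's x, y, z axes.
In Python, from rig import env, viewer, ticket gives the robot as it stands. The module is installed in compiled form; this text tells all that it offers.
- The arm moves only by the shell command python3 -m pendant 'ROWS' [FORCE]. ROWS is JSON, a list of rows, each a list of 3 entries, a list of its own where there are three numbers: the shift along the world's x, y, z in mm, then the turn about the world's z in rad, then the opening, from -1 (shut) to 1 (fully open). A call has 1 to 12 rows; each row shifts and turns the pose as measured when the row begins; what a row does not reach is not made up. A row lasts 1/8 s, in which the tool goes at most 62.5 mm and 10.7 degrees, less where a joint would pass 70% of its speed; a pose out of reach is approached as far as the arm can. A call with a gripper value outside its range is refused whole. The fingers move at their own pace and stop on an object; FORCE is the grip in N (left out, the last holds). Time passes only in rows, so rows that do not move let the fingers close. It gives the time, the measured TCP pose, the force and the opening at its end, in the units of the state.
- env.observe(): the state, without advancing time (a new reading comes with each control period).
- viewer.get_image(name): name is "scene" or "top"; returns (picture, depth): 384x512x3 uint8, red, green, blue; 384x512 float32, m along the optical axis (not along the pixel's ray), 0 where there is no reading.
- viewer.camera_params(name): a dict with "fx", "fy", "cx", "cy" (pixels), "rvec" (rotation vector, rad) and "tvec" (3), from world to camera coordinates, as OpenCV has them. Camera axes: x right, y down, z forward; pixel columns grow to the right and rows downward; lengths in m; the calibration is good to about 2 mm. A picture is of the moment at which its call begins. camera_params takes no time and is no camera call.
- ticket.close_job(): hands the job in, once; it reports no verdict.
The state is a dict: "time_s": time; "q": joint angles; "qvel": joint speeds; "joint_efforts": joint torques, N m; "position": TCP position; "tool_rot": TCP orientation; "ft_force": force on the tool from outside, world axes, zero at the start; "wrist_torque": the same for the moment, N m; "grip_width": finger opening in m.
Only numpy, scipy, OpenCV 4.12 (cv2) and the standard library are available. Lean on these libraries where they do the work, as an engineer would, in place of code of your own. Each camera call takes 0.05 s, during which the arm holds its last target. There are 200 camera calls.

## Working session

There is one attempt and no reset: what is moved stays moved. The work goes in short steps, Python scripts to look and compute and a shell command to move; the robot and the scene stay as the last step left them, time stands still between calls to the robot, and variables do not carry over. Pictures are saved under pics/ and viewed, about 8 in all and at most 12, crops included, and the job is handed in when it is done.

```bash
mkdir -p pics
cat > h.py <<'E'
from rig import env, viewer, ticket
import numpy as np, cv2
def world(name):
    im,d=viewer.get_image(name); p=viewer.camera_params(name)
    R=cv2.Rodrigues(np.array(p["rvec"],float))[0]; t=np.array(p["tvec"],float).reshape(3)
    v,u=np.mgrid[:d.shape[0],:d.shape[1]]
    c=np.stack([(u-p["cx"])/p["fx"]*d,(v-p["cy"])/p["fy"]*d,d],-1)
    W=(c-t)@R; W[d==0]=np.nan
    return im,d,W
def save(im,n): cv2.imwrite("pics/"+n,im[:,:,::-1])
E
python3 - <<'E'
from h import *
s=env.observe(); print(s)
a,d,W=world("top"); b,d2,W2=world("scene")
np.savez("t0.npz",a=a,W=W,b=b,W2=W2)
save(a,"top0.png"); save(b,"scene0.png")
print(W[192,256],W[20,20],W[360,500],W2[192,256])
E
```

```text
{'time_s': 0.0, 'q': array([ 6.12311458e+01,  2.18435504e+01,  7.43844195e+01, -8.04636617e-04,
        8.38561075e+01, -1.23360257e+01]), 'qvel': array([-0.00419634,  0.01445756, -0.08635238,  0.06727032, -0.06349815,
        0.0362514 ]), 'joint_efforts': array([-3.43261336e-04, -4.48450506e+01, -2.31280571e+01, -1.72468831e-04,
        4.66747064e-03, -5.99046103e-06]), 'position': array([0.15546115, 0.52728181, 0.23068974]), 'tool_rot': array([[-9.59152369e-01,  2.82889114e-01, -6.93999798e-04],
       [ 2.82889806e-01,  9.59151545e-01, -1.29302022e-03],
       [ 2.99869634e-04, -1.43652888e-03, -9.99998923e-01]]), 'ft_force': array([-0.14594675, -0.08087847,  0.13591812]), 'wrist_torque': array([-0.00596022, -0.02186924, -0.03054885]), 'grip_width': 0.08561552049958439}
[ 0.63046278  0.04604044 -0.00329468] [0.92875444 0.48692997 0.26873788] [ 0.20151283 -0.55185188 -0.08697825] [0.618086   0.07740465 0.00439679]
```

View pics/top0.png

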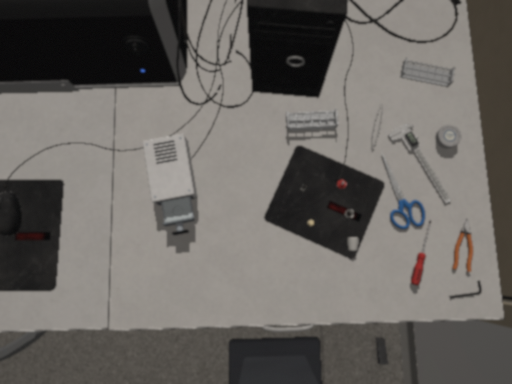

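View pics/scene0.png

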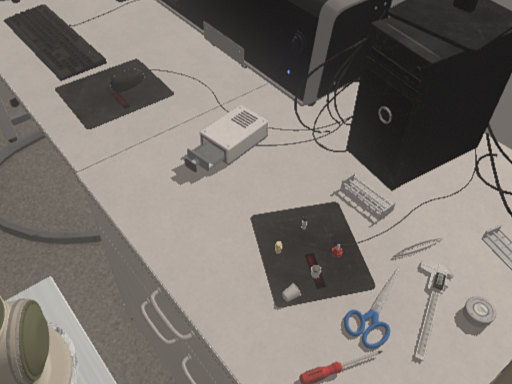

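The top view shows the unit at about (168,180), with its tab at (180,232). On the mat are parts at (303,187), (342,184) red, (350,212) greyish, (311,223) brass and (353,243) white. I'll enlarge the mat.

Run:
```python
from h import *
z=np.load("t0.npz"); a,W,b,W2=[z[k] for k in("a","W","b","W2")]
c1=cv2.resize(a[170:260,260:390],None,fx=4.6,fy=4.6,interpolation=cv2.INTER_CUBIC)
c2=cv2.resize(b[205:310,245:380],None,fx=5,fy=5,interpolation=cv2.INTER_CUBIC)
h=400
c1=cv2.resize(c1,(400,int(400*c1.shape[0]/c1.shape[1])));c2=cv2.resize(c2,(400,int(400*c2.shape[0]/c2.shape[1])))
o=np.zeros((max(c1.shape[0],c2.shape[0]),800,3),np.uint8);o[:c1.shape[0],:400]=c1;o[:c2.shape[0],400:]=c2
save(o,"mat.png")
for n,im,w,lst in(("top",a,W,[(303,187),(342,184),(350,212),(311,223),(353,243)]),("scene",b,W2,[(304,224),(337,250),(316,271),(279,246),(291,292)])):
  for u,v in lst:
    r=w[v-9:v+10,u-9:u+10].reshape(-1,3); r=r[~np.isnan(r[:,0])]
    m=r[:,2]>0.008; q=r[m]
    print(n,u,v,m.sum(), q.min(0).round(4),q.max(0).round(4),np.median(q,0).round(4), "base",np.median(r[:,2]).round(4)) if m.sum() else print(n,u,v,"none",r[:,2].max())
```

```text
top 303 187 23 [ 0.6305 -0.0733  0.0101] [ 0.6393 -0.0644  0.0393] [ 0.6341 -0.0685  0.0335] base 0.0026
top 342 184 81 [ 0.6338 -0.1739  0.008 ] [ 0.6637 -0.1475  0.0333] [ 0.644  -0.1606  0.0136] base 0.0034
top 350 212 57 [ 0.5561 -0.1839  0.0084] [ 0.5785 -0.1658  0.0275] [ 0.5704 -0.1772  0.0172] base 0.0032
top 311 223 30 [ 0.5432 -0.0874  0.0097] [ 0.5572 -0.0758  0.0328] [ 0.5492 -0.0818  0.028 ] base 0.0031
top 353 243 126 [ 0.4819 -0.1921  0.0082] [ 0.5124 -0.1683  0.0308] [ 0.498  -0.1778  0.0234] base 0.0042
scene 304 224 50 [ 0.6287 -0.073   0.0081] [ 0.6403 -0.0637  0.0397] [ 0.6328 -0.0695  0.0259] base 0.0035
scene 337 250 109 [ 0.6321 -0.1725  0.0083] [ 0.6713 -0.1477  0.0341] [ 0.6425 -0.1619  0.0136] base 0.0043
scene 316 271 100 [ 0.5591 -0.1837  0.0086] [ 0.5797 -0.1633  0.0289] [ 0.5707 -0.172   0.0182] base 0.0041
scene 279 246 62 [ 0.5421 -0.0875  0.0099] [ 0.5563 -0.0731  0.0332] [ 0.5474 -0.0827  0.0239] base 0.0038
scene 291 292 201 [ 0.4812 -0.1929  0.0101] [ 0.5119 -0.1674  0.0303] [ 0.4962 -0.1822  0.0235] base 0.0153
```

View pics/mat.png

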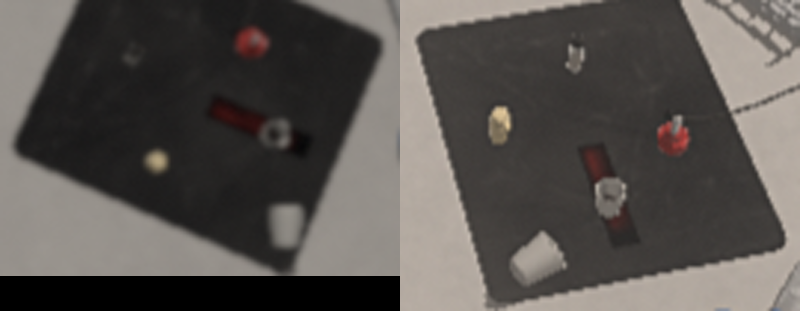

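Candidates on the mat:
- **Upright white cup**, top (350,212), scene (316,271): rim at z ≈ 25 mm and about 20 mm wide, so it fits the description of a 23 mm cup on a 2 mm mat.
- **White cup on its side**, top (353,243): about 30 mm, so it is the larger look-alike.
- **Bystanders**: fitting (311,223), vial (303,187) and thumb screw (342,184).

The crop above confirms this. Next I'll fit poses.

Run:
```python
from h import *
z=np.load("t0.npz"); a,W,b,W2=[z[k] for k in("a","W","b","W2")]
for n,w,r in(("top",W,(0.54,0.6,-.21,-.14)),("scene",W2,(0.54,0.6,-.21,-.14))):
  p=w.reshape(-1,3); p=p[(p[:,0]>r[0])&(p[:,0]<r[1])&(p[:,1]>r[2])&(p[:,1]<r[3])]
  for lo in(.008,.018):
    q=p[p[:,2]>lo]; c,rad=cv2.minEnclosingCircle(q[:,:2].astype(np.float32)); print(n,"cruc",lo,len(q),np.round(c,4),round(rad,4),q[:,2].max().round(4))
  p=w.reshape(-1,3); p=p[(p[:,0]>.4)&(p[:,0]<.8)&(p[:,1]>.13)&(p[:,1]<.4)]
  q=p[(p[:,2]>.048)&(p[:,2]<.062)]
  R=cv2.minAreaRect((q[:,:2]*1000).astype(np.float32)); print(n,"housing top",len(q),R,np.median(q[:,2]))
  print(cv2.boxPoints(R).round(1).tolist())
  q=p[(p[:,2]>.03)&(p[:,2]<.046)]; print("z30-46",len(q)); 
  R=cv2.minAreaRect((q[:,:2]*1000).astype(np.float32)); print(R)
  q=p[(p[:,2]>.01)&(p[:,2]<.046)]; print("min x pts",q[np.argsort(q[:,0])[:8]].round(4).tolist())
# crops of unit
c1=cv2.resize(a[125:245,135:215],(400,600),interpolation=cv2.INTER_CUBIC)
c2=cv2.resize(b[100:185,170:275],(400,324),interpolation=cv2.INTER_CUBIC)
o=np.zeros((600,800,3),np.uint8);o[:,:400]=c1;o[:324,400:]=c2; save(o,"unit.png")
```

```text
top cruc 0.008 58 [ 0.5722 -0.1668] 0.0181 0.0275
top cruc 0.018 28 [ 0.5701 -0.1752] 0.0103 0.0275
top housing top 2683 ((685.8992919921875, 250.33059692382812), (153.0710906982422, 100.3127212524414), 9.30776309967041) 0.054349311268835604
[[602.2999877929688, 287.3999938964844], [618.5, 188.5], [769.5, 213.1999969482422], [753.2999877929688, 312.20001220703125]]
z30-46 244
((648.2301025390625, 234.52252197265625), (94.072265625, 233.3551483154297), 85.36324310302734)
min x pts [[0.5303, 0.2409, 0.0261], [0.5307, 0.2397, 0.0208], [0.5309, 0.238, 0.0177], [0.5312, 0.2352, 0.042], [0.5317, 0.2319, 0.0355], [0.5317, 0.2385, 0.0375], [0.5317, 0.2342, 0.0359], [0.5319, 0.2412, 0.0358]]
scene cruc 0.008 100 [ 0.5695 -0.173 ] 0.0109 0.0289
scene cruc 0.018 51 [ 0.5692 -0.1732] 0.0106 0.0289
scene housing top 1653 ((685.293212890625, 251.0879669189453), (155.1222686767578, 103.13165283203125), 9.15163803100586) 0.05528763482992462
[[600.5, 289.70001220703125], [616.9000244140625, 187.8000030517578], [770.0999755859375, 212.5], [753.7000122070312, 314.29998779296875]]
z30-46 429
((642.64111328125, 216.353759765625), (102.31196594238281, 225.609619140625), 66.03776550292969)
min x pts [[0.5291, 0.2387, 0.0317], [0.53, 0.2366, 0.0262], [0.53, 0.2416, 0.0223], [0.5304, 0.2393, 0.0404], [0.5306, 0.2339, 0.0212], [0.5307, 0.2403, 0.0362], [0.5309, 0.2376, 0.0282], [0.5312, 0.2419, 0.0314]]
```

View pics/unit.png

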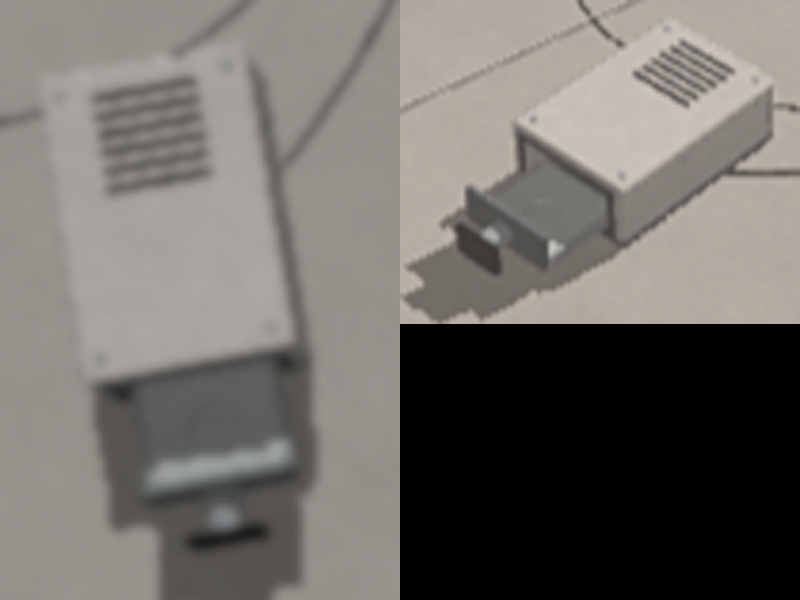

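The pocket outline is at about (178,210) in the top view and the tab at (180,232). The two fits agree: the unit is centred at (685.5, 250.7) with a yaw of 9.2°. That puts the pocket at about (587, 234.7), the tab face at (531.5, 225.7) and the crucible at (569.5, -174). Now I'll move, turning the jaws onto the unit's y axis.

```bash
python3 -m pendant '[[[30,-51,0],0.15,0],[[30,-51,0],0.15,0],[[30,-51,0],0.148,0],[[30,-51,0],0,0],[[30,-51,0],0,0],[[30,-51,0],0,0],[[30,-51,0],0,0],[[30,-51,0],0,0],[[30,-51,0],0,0],[[30,-51,0],0,0],[[30,-51,0],0,0],[[30,-51,0],0,0]]' 30
```

```text
time_s: 1.6
position: [0.5195, -0.1018, 0.2282]
tool_rot: [[-0.984, -0.176, -0.002], [-0.176, 0.984, -0.002], [0.002, -0.001, -1.0]]
ft_force: [0.0, 0.4, 0.5]
grip_width: 0.0429
```

```bash
python3 -m pendant '[[[25,-36,-30],-0.016,0],[[25,-36,-30],0,0],[[0,0,-50],0,0],[[0,0,-40],0,0],[[0,0,-20],0,0],[[0,0,0],0,0]]'
python3 - <<'E'
from h import *
o=np.zeros((500,800,3),np.uint8)
for i,n in enumerate(("top","scene")):
  im,d,W=world(n)
  u0,v0=((300,160) if n=="top" else (265,215))
  o[:,i*400:i*400+400]=cv2.resize(im[v0:v0+100,u0:u0+80],(400,500),interpolation=cv2.INTER_CUBIC)
save(o,"near.png"); print(env.observe()["position"])
E
```

```text
time_s: 2.35
position: [0.5709, -0.1807, 0.05]
tool_rot: [[-0.988, -0.153, -0.004], [-0.153, 0.988, -0.0], [0.004, 0.0, -1.0]]
ft_force: [0.0, 0.5, 0.4]
grip_width: 0.0425
[ 0.57190979 -0.18110648  0.05206312]
```

View pics/near.png

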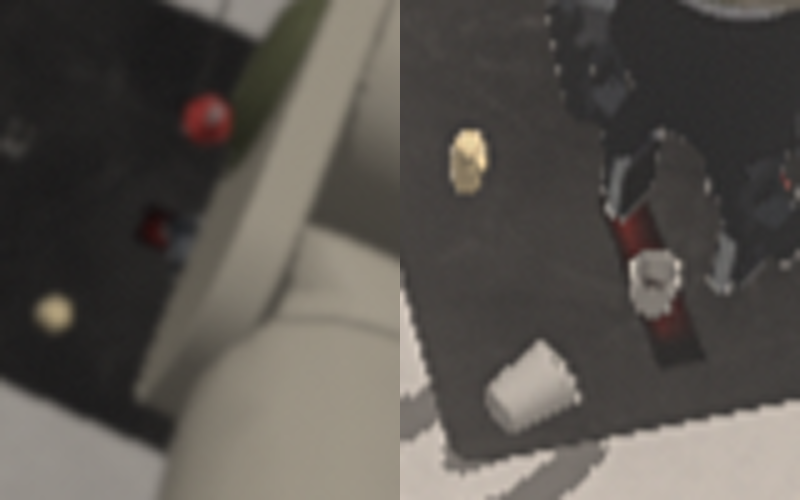

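The scene crop shows the crucible at (655,280) ahead of the two open fingertips, (625,200) and (725,280), with everything standing. I'll correct sideways and then go down.

```bash
python3 -m pendant '[[[-2,7,0],0,0],[[0,0,0],0,0],[[0,0,-15],0,0],[[0,0,-10],0,0],[[0,0,0],0,0]]'; python3 -c "
from rig import env
for i in range(3): print(env.observe()['position'].round(4))"
```

```text
time_s: 3.08
position: [0.5706, -0.1737, 0.0279]
tool_rot: [[-0.988, -0.154, 0.003], [-0.154, 0.988, -0.004], [-0.002, -0.005, -1.0]]
ft_force: [0.7, 0.2, -0.4]
grip_width: 0.0429
[ 0.5706 -0.1737  0.0279]
[ 0.5706 -0.1737  0.0279]
[ 0.5706 -0.1737  0.0279]
```

```bash
python3 -m pendant '[[[-1,0,-10],0,0],[[0,0,-6],0,0],[[0,0,0],0,0],[[0,0,0],0,-0.3],[[0,0,0],0,-0.5],[[0,0,0],0,-0.7],[[0,0,0],0,-0.7],[[0,0,0],0,-0.7]]' 25
```

```text
time_s: 4.08
position: [0.5699, -0.1741, 0.0112]
tool_rot: [[-0.988, -0.154, 0.004], [-0.154, 0.988, -0.005], [-0.003, -0.006, -1.0]]
ft_force: [0.6, -0.0, -0.4]
grip_width: 0.0177
```

It is gripped at 17.7 mm, which matches the cone. Lift, and check.

```bash
python3 -m pendant '[[[0,0,10],0,-0.7],[[0,0,20],0,-0.7],[[0,0,40],0,-0.7],[[0,0,50],0,-0.7],[[0,0,0],0,-0.7]]'
python3 - <<'E'
from h import *
im,d,W=world("scene"); s=env.observe(); p=viewer.camera_params("scene"); print(s["position"],s["grip_width"])
uv=cv2.projectPoints(s["position"].reshape(1,3),np.array(p["rvec"],float),np.array(p["tvec"],float),np.array([[p["fx"],0,p["cx"]],[0,p["fy"],p["cy"]],[0,0,1.]]),None)[0].ravel().astype(int); print(uv)
u,v=uv; save(cv2.resize(im[v-30:v+30,u-40:u+40],(640,480),interpolation=cv2.INTER_CUBIC),"lift.png")
E
```

```text
time_s: 4.7
position: [0.5697, -0.1739, 0.1375]
tool_rot: [[-0.988, -0.154, 0.005], [-0.154, 0.988, -0.006], [-0.004, -0.006, -1.0]]
ft_force: [0.4, 0.9, -1.0]
grip_width: 0.0176
[ 0.56876165 -0.17349225  0.13526949] 0.017914322926191217
[321 235]
```

View pics/lift.png

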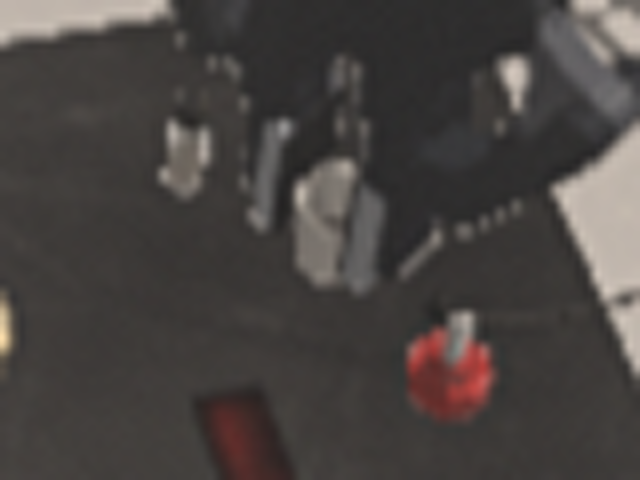

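The crucible hangs upright between the pads at (325,225). I'll move over to the pocket and measure the crucible's offset from the TCP there.

```bash
python3 -m pendant '[[[0,55,0],0,-0.7],[[0,55,0],0,-0.7],[[0,55,0],0,-0.7],[[3,50,0],0,-0.7],[[3,50,0],0,-0.7],[[3,50,0],0,-0.7],[[3,50,0],0,-0.7],[[3,35,0],0,-0.7],[[0,0,0],0,-0.7],[[0,0,0],0,-0.7]]'
python3 - <<'E'
from h import *
im,d,W=world("scene"); s=env.observe(); print(s["position"].round(4),s["grip_width"])
t=s["position"]
m=(np.linalg.norm(W[:,:,:2]-t[:2],axis=2)<.022)&(W[:,:,2]>t[2]-.016)&(W[:,:,2]<t[2]+.02)
print(m.sum())
hsv=cv2.cvtColor(im,cv2.COLOR_RGB2HSV)
print(np.histogram(hsv[...,2][m],bins=10))
mm=m&(hsv[...,2]>130)
v,u=np.nonzero(m); print(u.min(),u.max(),v.min(),v.max())
q=W[mm]; print(len(q),(q.min(0)-t).round(4),(q.max(0)-t).round(4),((q.max(0)+q.min(0))/2-t).round(4),cv2.minEnclosingCircle((q[:,:2]-t[:2]).astype(np.float32)))
c=(int(u.mean()),int(v.mean())); save(cv2.resize(im[c[1]-45:c[1]+45,c[0]-60:c[0]+60],(720,540),interpolation=cv2.INTER_CUBIC),"over.png"); print(c)
E
```

```text
time_s: 6.0
position: [0.5772, 0.2379, 0.1249]
tool_rot: [[-0.988, -0.151, -0.017], [-0.151, 0.988, -0.004], [0.017, -0.001, -1.0]]
ft_force: [-0.0, 1.0, 0.9]
grip_width: 0.0182
[0.5772 0.2378 0.1249] 0.017662054827718446
106
(array([27, 12, 10, 12, 15,  8, 14,  5,  1,  2]), array([ 56. ,  67.3,  78.6,  89.9, 101.2, 112.5, 123.8, 135.1, 146.4,
       157.7, 169. ]))
190 207 115 128
14 [-0.0115 -0.0062 -0.0067] [-0.0021  0.0099  0.016 ] [-0.0068  0.0019  0.0046] ((-0.004260473884642124, 0.0017781538190320134), 0.00820773933082819)
(197, 121)
```

View pics/over.png

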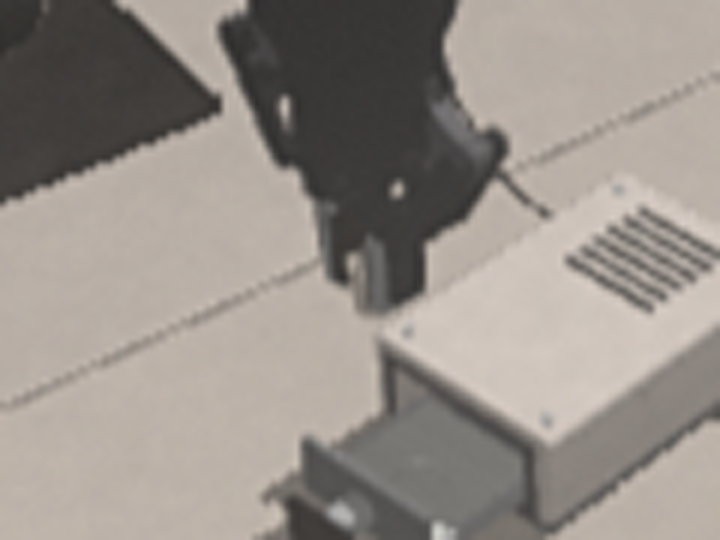

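The gripper is above and behind the tray, with the crucible partly hidden at (357,275). It moved square with the jaws, so I'll use the grasp-time offset (under 1 mm) and align over the pocket.

```bash
python3 -m pendant '[[[10,-3,-20],0,-0.7],[[0,0,-20],0,-0.7],[[0,0,-10],0,-0.7],[[0,0,0],0,-0.7],[[0,0,0],0,-0.7]]'
```

```text
time_s: 6.68
position: [0.589, 0.2302, 0.0704]
tool_rot: [[-0.989, -0.146, -0.019], [-0.146, 0.989, -0.005], [0.019, -0.002, -1.0]]
ft_force: [0.7, -0.2, -0.4]
grip_width: 0.0176
```

```bash
python3 -m pendant '[[[-2,4.5,0],0.012,-0.7],[[0,0,0],0,-0.7],[[0,0,-15],0,-0.7],[[0,0,-10],0,-0.7],[[0,0,0],0,-0.7]]'
```

```text
time_s: 7.3
position: [0.587, 0.2353, 0.0445]
tool_rot: [[-0.987, -0.159, -0.017], [-0.159, 0.987, -0.005], [0.018, -0.002, -1.0]]
ft_force: [-0.3, -0.2, 0.1]
grip_width: 0.0179
```

```bash
python3 -m pendant '[[[0,0,-6],0,-0.7],[[0,0,-6],0,-0.7],[[0,0,-4],0,-0.7],[[0,0,0],0,-0.7],[[0,0,0],0,-0.7]]'; python3 -m pendant '[[[0,0,-2],0,-0.7],[[0,0,0],0,-0.7]]';python3 -m pendant '[[[0,0,-2],0,-0.7],[[0,0,0],0,-0.7]]'
```

```text
time_s: 7.92
position: [0.5872, 0.2352, 0.0275]
tool_rot: [[-0.987, -0.159, -0.017], [-0.159, 0.987, -0.005], [0.017, -0.002, -1.0]]
ft_force: [-0.9, -0.1, -0.8]
grip_width: 0.018
time_s: 8.18
position: [0.5874, 0.2353, 0.0256]
tool_rot: [[-0.987, -0.159, -0.016], [-0.159, 0.987, -0.004], [0.017, -0.002, -1.0]]
ft_force: [-0.9, -0.5, -0.5]
grip_width: 0.0178
time_s: 8.43
position: [0.5874, 0.2353, 0.0236]
tool_rot: [[-0.987, -0.159, -0.016], [-0.159, 0.987, -0.004], [0.017, -0.002, -1.0]]
ft_force: [-1.0, -0.9, -0.6]
grip_width: 0.0177
```

```bash
python3 -m pendant '[[[0,0,-1],0,-0.7],[[0,0,0],0,-0.7]]'
```

```text
time_s: 8.68
position: [0.5876, 0.2354, 0.0231]
tool_rot: [[-0.987, -0.159, -0.015], [-0.159, 0.987, -0.004], [0.016, -0.002, -1.0]]
ft_force: [-1.7, -0.9, 1.5]
grip_width: 0.0179
```

Light contact at the right depth (1.5 N). I'll let go gradually and rise.

```bash
python3 -m pendant '[[[0,0,0],0,-0.5],[[0,0,0],0,-0.4],[[0,0,0],0,-0.2],[[0,0,0],0,0],[[0,0,0],0,0],[[0,0,15],0,0],[[0,0,25],0,0],[[0,0,40],0,0],[[0,0,40],0,0],[[-40,-7,0],0,0],[[-50,-8,0],0,0],[[0,0,0],0,-1]]'
python3 - <<'E'
from h import *
o=np.zeros((450,800,3),np.uint8)
for i,n in enumerate(("top","scene")):
  im,d,W=world(n)
  u0,v0=((150,190) if n=="top" else (175,120))
  o[:,i*400:i*400+400]=cv2.resize(im[v0:v0+63,u0:u0+56],(400,450),interpolation=cv2.INTER_CUBIC)
  p=W.reshape(-1,3); c=np.array([.587,.2350])
  q=p[(np.linalg.norm(p[:,:2]-c,axis=1)<.017)&(p[:,2]>.024)&(p[:,2]<.05)]
  print(n,len(q)); 
  if len(q): print(q.min(0),q.max(0),np.round(cv2.minEnclosingCircle(q[:,:2].astype(np.float32))[0],4))
  r=p[(p[:,0]<.56)&(p[:,0]>.515)&(abs(p[:,1]-.2265)<.015)&(p[:,2]>.02)&(p[:,2]<.042)]
  print("tab",len(r),r.min(0) if len(r) else 0)
save(o,"placed.png"); print(env.observe()["position"])
E
```

```text
time_s: 10.18
position: [0.4954, 0.2199, 0.1531]
tool_rot: [[-0.987, -0.159, -0.009], [-0.159, 0.987, -0.003], [0.01, -0.001, -1.0]]
ft_force: [1.2, 0.5, 0.0]
grip_width: 0.0257
top 22
[0.57826963 0.21975038 0.02459975] [0.59723127 0.23939998 0.03935206] [0.5885 0.2295]
tab 27 [0.53399191 0.2122583  0.02481536]
scene 64
[0.5755252  0.2248536  0.02411807] [0.59891643 0.24838581 0.03913412] [0.5858 0.2371]
tab 122 [0.52939229 0.21162763 0.02038007]
[0.49869794 0.22012361 0.15308525]
```

View pics/placed.png

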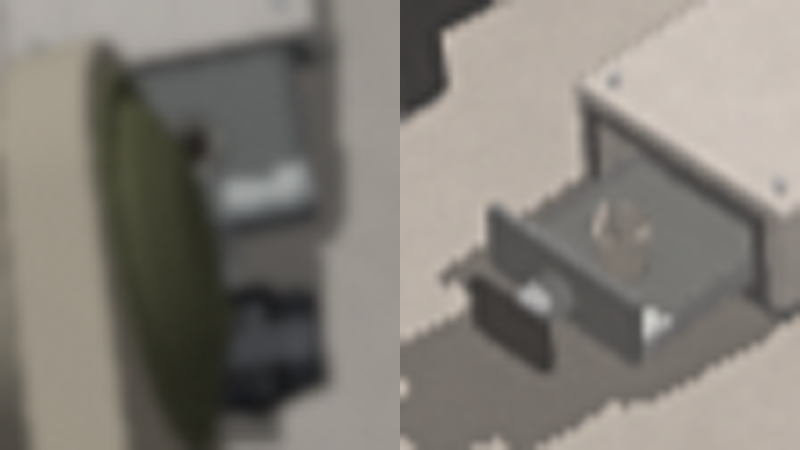

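The scene crop shows the crucible standing upright in the pocket at (622,238), with its rim at z ≈ 38 mm and the tray still out. Next I'll shut the fingers and go down in front of the tab.

```bash
python3 -m pendant '[[[0,0,-40],0,-1],[[0,0,-40],0,-1],[[0,0,-30],0,-1],[[0,0,-15],0,-1],[[0,0,-6],0,-1],[[0,0,0],0,-1],[[0,0,0],0,-1]]'
```

```text
time_s: 11.15
position: [0.5078, 0.2212, 0.0218]
tool_rot: [[-0.988, -0.157, 0.007], [-0.157, 0.988, 0.0], [-0.006, -0.001, -1.0]]
ft_force: [0.8, -0.5, 0.3]
grip_width: -0.0003
```

```bash
python3 -m pendant '[[[5,1,-2],0,-1],[[3,1,0],0,-1],[[0,0,0],0,-1]]'; python3 -m pendant '[[[2,0.3,0],0,-1],[[2,0.3,0],0,-1],[[2,0.3,0],0,-1],[[2,0.3,0],0,-1],[[0,0,0],0,-1]]'
```

```text
time_s: 11.52
position: [0.5172, 0.2235, 0.0211]
tool_rot: [[-0.988, -0.157, 0.009], [-0.157, 0.988, 0.001], [-0.009, -0.001, -1.0]]
ft_force: [-0.2, -0.3, 0.1]
grip_width: 0.0
time_s: 12.15
position: [0.5249, 0.2247, 0.0211]
tool_rot: [[-0.988, -0.157, 0.007], [-0.157, 0.988, 0.0], [-0.007, -0.001, -1.0]]
ft_force: [-0.3, -1.2, 0.5]
grip_width: -0.0001
```

```bash
python3 -m pendant '[[[2,0.3,-1],0,-1],[[2,0.3,-1],0,-1],[[2,0.3,0],0,-1],[[2,0.3,0],0,-1],[[0,0,0],0,-1]]'; python3 -m pendant '[[[2,0.3,0],0,-1],[[2,0.3,0],0,-1],[[2,0.3,0],0,-1],[[2,0.3,0],0,-1],[[0,0,0],0,-1]]'
```

```text
time_s: 12.78
position: [0.533, 0.2261, 0.0188]
tool_rot: [[-0.988, -0.157, 0.007], [-0.157, 0.988, 0.0], [-0.006, -0.001, -1.0]]
ft_force: [-0.7, 0.6, 1.9]
grip_width: -0.0001
time_s: 13.4
position: [0.5415, 0.2275, 0.0188]
tool_rot: [[-0.988, -0.157, 0.006], [-0.157, 0.988, 0.0], [-0.006, -0.001, -1.0]]
ft_force: [-1.6, -0.6, 0.4]
grip_width: 0.0002
```

```bash
python3 -m pendant '[[[2,0.3,0],0,-1],[[2,0.3,0],0,-1],[[2,0.3,0],0,-1],[[2,0.3,0],0,-1],[[0,0,0],0,-1]]'
cat > m.py <<'E'
from h import *
u=np.array([.987,.161]);n=np.array([-.161,.987]);c=np.array([.6855,.2507])
z=np.load("t0.npz")
def f(W):
    p=W.reshape(-1,3); s=(p[:,:2]-c)@u; l=(p[:,:2]-c)@n
    # front plate's exposed face, sides away from the tab
    m=(abs(l)<.034)&(abs(l)>.020)&(p[:,2]>.024)&(p[:,2]<.040)&(s>-.14)&(s<-.06)
    k=s[m]; return len(k), np.percentile(k,[5,15,30,50]).round(4) if len(k) else None
print("before",f(z["W2"])); im,d,W=world("scene"); print("now",f(W))
np.savez("t1.npz",im=im,W=W)
E
python3 m.py
```

```text
time_s: 14.02
position: [0.5499, 0.2288, 0.0188]
tool_rot: [[-0.988, -0.157, 0.006], [-0.157, 0.988, 0.0], [-0.006, -0.0, -1.0]]
ft_force: [-2.8, 0.3, 0.8]
grip_width: -0.0
before (60, array([-0.1303, -0.1299, -0.129 , -0.1282]))
now (24, array([-0.1024, -0.1017, -0.1013, -0.101 ]))
```

Camera-measured travel is about 27.5 mm at TCP x = 549.9. I'll go on to about 44 mm and then creep.

```bash
python3 -m pendant '[[[2,0.33,0],0,-1],[[2,0.33,0],0,-1],[[2,0.33,0],0,-1],[[2,0.33,0],0,-1],[[2,0.33,0],0,-1],[[2,0.33,0],0,-1],[[2,0.33,0],0,-1],[[0,0,0],0,-1]]'; python3 -m pendant '[[[1,0.16,0],0,-1],[[1,0.16,0],0,-1],[[0,0,0],0,-1]]'
```

```text
time_s: 15.08
position: [0.5643, 0.2312, 0.0188]
tool_rot: [[-0.988, -0.157, 0.005], [-0.157, 0.988, 0.0], [-0.005, -0.001, -1.0]]
ft_force: [-2.6, 0.1, 1.2]
grip_width: 0.0002
time_s: 15.45
position: [0.5662, 0.2315, 0.0188]
tool_rot: [[-0.988, -0.157, 0.004], [-0.157, 0.988, 0.0], [-0.004, -0.001, -1.0]]
ft_force: [-2.3, 0.3, 1.0]
grip_width: -0.0001
```

```bash
python3 -m pendant '[[[1,0.16,0],0,-1],[[1,0.16,0],0,-1],[[0,0,0],0,-1]]'; python3 -m pendant '[[[1,0.16,0],0,-1],[[0,0,0],0,-1]]';python3 -m pendant '[[[1,0.16,0],0,-1],[[0,0,0],0,-1]]'
```

```text
time_s: 15.82
position: [0.5682, 0.2319, 0.0188]
tool_rot: [[-0.988, -0.157, 0.004], [-0.157, 0.988, 0.0], [-0.004, -0.001, -1.0]]
ft_force: [-2.9, -0.2, 1.9]
grip_width: -0.0001
time_s: 16.08
position: [0.5693, 0.232, 0.0188]
tool_rot: [[-0.988, -0.157, 0.004], [-0.157, 0.988, 0.0], [-0.004, -0.001, -1.0]]
ft_force: [-2.8, -0.2, 1.5]
grip_width: -0.0
time_s: 16.32
position: [0.5704, 0.2322, 0.0188]
tool_rot: [[-0.988, -0.157, 0.004], [-0.157, 0.988, 0.0], [-0.004, -0.001, -1.0]]
ft_force: [-2.3, 0.1, 1.8]
grip_width: 0.0002
```

```bash
cat > ok.py <<'E'
from rig import env
import sys,numpy as np
s=env.observe(); F=-s["ft_force"][:2]@np.array([.987,.161]); print(s["time_s"],s["position"].round(4)[:2],round(F,2)); sys.exit(F>6)
E
python3 -m pendant '[[[0.6,0.1,0],0,-1],[[0,0,0],0,-1]]' >/dev/null && python3 ok.py && python3 -m pendant '[[[0.6,0.1,0],0,-1],[[0,0,0],0,-1]]' >/dev/null && python3 ok.py && python3 -m pendant '[[[0.6,0.1,0],0,-1],[[0,0,0],0,-1]]' >/dev/null && python3 ok.py && python3 -m pendant '[[[0.6,0.1,0],0,-1],[[0,0,0],0,-1]]' >/dev/null && python3 ok.py && python3 -m pendant '[[[0.6,0.1,0],0,-1],[[0,0,0],0,-1]]' >/dev/null && python3 ok.py && python3 -m pendant '[[[0.6,0.1,0],0,-1],[[0,0,0],0,-1]]' >/dev/null && python3 ok.py && python3 -m pendant '[[[0.6,0.1,0],0,-1],[[0,0,0],0,-1]]' >/dev/null && python3 ok.py && python3 -m pendant '[[[0.6,0.1,0],0,-1],[[0,0,0],0,-1]]' >/dev/null && python3 ok.py
```

```text
16.575 [0.5709 0.2323] 3.42False
```

```bash
sed -i 's/sys.exit(F>6)/sys.exit(int(F>6))/' ok.py
python3 -m pendant '[[[0.6,0.1,0],0,-1],[[0,0,0],0,-1]]' >/dev/null && python3 ok.py && python3 -m pendant '[[[0.6,0.1,0],0,-1],[[0,0,0],0,-1]]' >/dev/null && python3 ok.py && python3 -m pendant '[[[0.6,0.1,0],0,-1],[[0,0,0],0,-1]]' >/dev/null && python3 ok.py && python3 -m pendant '[[[0.6,0.1,0],0,-1],[[0,0,0],0,-1]]' >/dev/null && python3 ok.py && python3 -m pendant '[[[0.6,0.1,0],0,-1],[[0,0,0],0,-1]]' >/dev/null && python3 ok.py && python3 -m pendant '[[[0.6,0.1,0],0,-1],[[0,0,0],0,-1]]' >/dev/null && python3 ok.py && python3 -m pendant '[[[0.6,0.1,0],0,-1],[[0,0,0],0,-1]]' >/dev/null && python3 ok.py && python3 -m pendant '[[[0.6,0.1,0],0,-1],[[0,0,0],0,-1]]' >/dev/null && python3 ok.py
```

```text
16.825 [0.5715 0.2324] 4.11
17.075 [0.5721 0.2325] 3.94
17.325 [0.5727 0.2326] 4.49
17.575 [0.5733 0.2327] 3.86
17.825 [0.5739 0.2328] 3.51
18.075 [0.5744 0.2329] 4.4
18.325 [0.575 0.233] 4.52
18.575 [0.5756 0.2331] 3.48
```

```bash
python3 -m pendant '[[[0.6,0.1,0],0,-1],[[0,0,0],0,-1]]' >/dev/null && python3 ok.py && python3 -m pendant '[[[0.6,0.1,0],0,-1],[[0,0,0],0,-1]]' >/dev/null && python3 ok.py && python3 -m pendant '[[[0.6,0.1,0],0,-1],[[0,0,0],0,-1]]' >/dev/null && python3 ok.py && python3 -m pendant '[[[0.6,0.1,0],0,-1],[[0,0,0],0,-1]]' >/dev/null && python3 ok.py && python3 -m pendant '[[[0.6,0.1,0],0,-1],[[0,0,0],0,-1]]' >/dev/null && python3 ok.py && python3 -m pendant '[[[0.6,0.1,0],0,-1],[[0,0,0],0,-1]]' >/dev/null && python3 ok.py && python3 -m pendant '[[[0.6,0.1,0],0,-1],[[0,0,0],0,-1]]' >/dev/null && python3 ok.py && python3 -m pendant '[[[0.6,0.1,0],0,-1],[[0,0,0],0,-1]]' >/dev/null && python3 ok.py
```

```text
18.825 [0.5761 0.2332] 3.06
19.075 [0.5766 0.2332] 3.62
19.325 [0.5771 0.2333] 4.77
19.575 [0.5776 0.2334] 3.49
19.825 [0.5781 0.2335] 4.28
20.075 [0.5787 0.2336] 3.73
20.325 [0.5796 0.2337] 3.31
20.575 [0.5805 0.2339] 3.58
```

```bash
python3 -m pendant '[[[0.6,0.1,0],0,-1],[[0,0,0],0,-1]]' >/dev/null && python3 ok.py && python3 -m pendant '[[[0.6,0.1,0],0,-1],[[0,0,0],0,-1]]' >/dev/null && python3 ok.py && python3 -m pendant '[[[0.6,0.1,0],0,-1],[[0,0,0],0,-1]]' >/dev/null && python3 ok.py && python3 -m pendant '[[[0.6,0.1,0],0,-1],[[0,0,0],0,-1]]' >/dev/null && python3 ok.py && python3 -m pendant '[[[0.6,0.1,0],0,-1],[[0,0,0],0,-1]]' >/dev/null && python3 ok.py && python3 -m pendant '[[[0.6,0.1,0],0,-1],[[0,0,0],0,-1]]' >/dev/null && python3 ok.py && python3 -m pendant '[[[0.6,0.1,0],0,-1],[[0,0,0],0,-1]]' >/dev/null && python3 ok.py && python3 -m pendant '[[[0.6,0.1,0],0,-1],[[0,0,0],0,-1]]' >/dev/null && python3 ok.py
```

```text
20.825 [0.5812 0.234 ] 3.28
21.075 [0.582  0.2341] 2.66
21.325 [0.5827 0.2342] 2.38
21.575 [0.5834 0.2344] 1.96
21.825 [0.5835 0.2344] 2.41
22.075 [0.5836 0.2344] 4.05
22.325 [0.5836 0.2344] 4.77
22.575 [0.5836 0.2344] 4.1
```

The advance stalled at x = 583.6, so this is the end region. The second, zero row relaxes the push, so I'll use single rows with slightly larger shifts and read the force at the end of each.

```bash
python3 -m pendant '[[[0.6,0.1,0],0,-1]]' >/dev/null ; python3 ok.py && python3 -m pendant '[[[0.8,0.13,0],0,-1]]' >/dev/null && python3 ok.py && python3 -m pendant '[[[1,0.16,0],0,-1]]' >/dev/null && python3 ok.py
```

```text
22.7 [0.5838 0.2345] 6.19
```

```bash
python3 -m pendant '[[[0.8,0.13,0],0,-1]]' >/dev/null ; python3 ok.py; python3 -m pendant '[[[0.8,0.13,0],0,-1]]' >/dev/null ; python3 ok.py;  python3 -m pendant '[[[0.9,0.15,0],0,-1]]' >/dev/null ; python3 ok.py
```

```text
22.825 [0.5839 0.2344] 9.16
22.95 [0.5839 0.2345] 8.3
23.075 [0.5839 0.2345] 9.11
```

The push held at 8–9 N against the buffer. Now I'll back off gently and see whether it caught.

```bash
python3 -m pendant '[[[-1,-0.16,0],0,-1],[[-1,-0.16,0],0,-1],[[-1,-0.16,0],0,-1],[[-1,-0.16,0],0,-1],[[-1,-0.16,0],0,-1],[[-1,-0.16,0],0,-1],[[-2,-0.3,0],0,-1],[[-3,-0.5,0],0,-1],[[-4,-0.6,0],0,-1],[[-5,-0.8,0],0,-1],[[0,0,0],0,-1]]'; python3 ok.py; python3 m.py
```

```text
time_s: 24.45
position: [0.5647, 0.231, 0.0189]
tool_rot: [[-0.987, -0.158, -0.005], [-0.158, 0.987, -0.003], [0.005, -0.002, -1.0]]
ft_force: [-0.1, 0.3, 0.2]
grip_width: 0.0001
24.45 [0.5647 0.231 ] 0.09
before (60, array([-0.1303, -0.1299, -0.129 , -0.1282]))
now (10, array([-0.0685, -0.0682, -0.0676, -0.0671]))
```

Zero force with the finger 19 mm back, so the tray is staying in. I'll clear the arm and look.

```bash
python3 -m pendant '[[[-20,-3,0],0,-1],[[-30,-5,0],0,-1],[[-10,0,40],0,-1],[[0,-30,50],0,-1],[[0,-50,30],0,-1],[[0,-50,0],0,-1],[[0,-50,0],0,-1],[[0,0,0],0,-1]]'; python3 m.py
python3 - <<'E'
from h import *
z=np.load("t0.npz"); a,d,Wt=world("top"); b,d,Ws=world("scene"); save(np.hstack([cv2.resize(a[125:245,135:215],(400,600),interpolation=cv2.INTER_CUBIC),cv2.resize(b[100:202,170:238],(400,600),interpolation=cv2.INTER_CUBIC)]),"final.png")
u=np.array([.987,.161]);n=np.array([-.161,.987]);c=np.array([.6855,.2507])
for W in(Wt,Ws):
  p=W.reshape(-1,3); s=(p[:,:2]-c)@u; l=(p[:,:2]-c)@n
  m=(abs(l)<.016)&(p[:,2]>.016)&(p[:,2]<.04)&(s>-.17)&(s<-.08); print("tab face s",np.percentile(s[m],[3,10,30]).round(4) if m.sum() else None)
# bystanders
for nm,(x,y) in dict(fit=(.549,-.082),vial=(.634,-.069),screw=(.644,-.161)).items():
  o=[]
  for W in(z["W2"],Ws):
    p=W.reshape(-1,3); m=(np.hypot(p[:,0]-x,p[:,1]-y)<.02)&(p[:,2]>.009)&(p[:,2]<.045); o.append(np.median(p[m],0).round(4) if m.sum() else None)
  print(nm,*o)
E
```

```text
time_s: 25.5
position: [0.5037, 0.0375, 0.1435]
tool_rot: [[-0.987, -0.159, 0.001], [-0.159, 0.987, -0.005], [0.0, -0.005, -1.0]]
ft_force: [0.4, 0.8, -0.5]
grip_width: 0.0002
before (60, array([-0.1303, -0.1299, -0.129 , -0.1282]))
now (0, None)
tab face s [-0.0932 -0.093  -0.0926]
tab face s [-0.0933 -0.093  -0.092 ]
fit [ 0.5474 -0.0827  0.0239] [ 0.5477 -0.0834  0.024 ]
vial [ 0.6327 -0.0694  0.0262] [ 0.6331 -0.0692  0.0257]
screw [ 0.6423 -0.1619  0.0137] [ 0.6422 -0.1616  0.0132]
```

View pics/final.png

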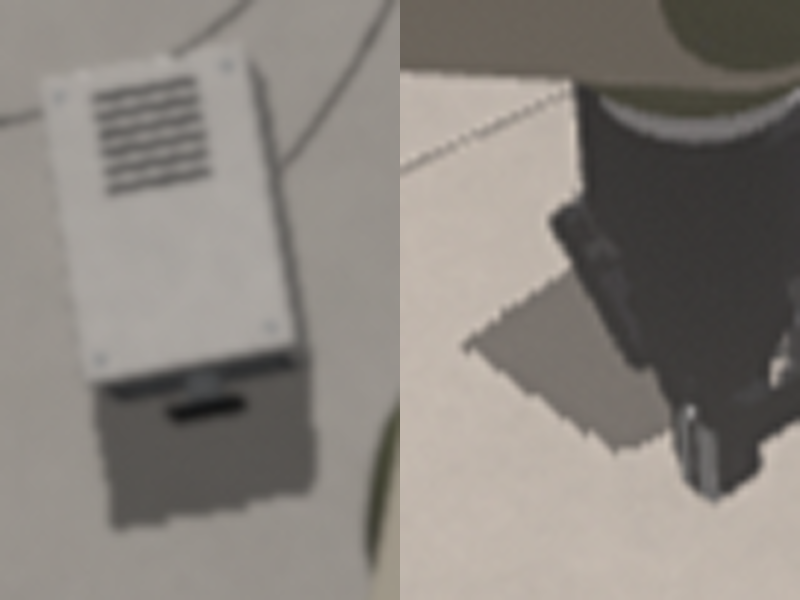

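The top crop shows the tray in, with the tab close to the housing at (205,408); the arm is well clear. One last check that it is at rest, then I hand in.

```bash
python3 -m pendant '[[[0,0,0],0,-1],[[0,0,0],0,-1],[[0,0,0],0,-1],[[0,0,0],0,-1]]' | head -1
python3 - <<'E'
from h import *
z=np.load("t0.npz"); a,d,Wt=world("top")
u=np.array([.987,.161]);n=np.array([-.161,.987]);c=np.array([.6855,.2507])
v=[]
for W in(z["W"],Wt):
  p=W.reshape(-1,3); s=(p[:,:2]-c)@u; l=(p[:,:2]-c)@n
  m=(abs(l)<.016)&(p[:,2]>.016)&(p[:,2]<.042)&(s>-.17)&(s<-.08); v.append(np.percentile(s[m],[3,10]))
print(v, v[1]-v[0])
if .044<(v[1]-v[0])[0]<.067: print(ticket.close_job())
E
```

```text
time_s: 26.15
[array([-0.15467426, -0.15174681]), array([-0.09309354, -0.0929888 ])] [0.06158072 0.05875802]
the job is handed in; nothing more can be done
None
```

I put the 23 mm crucible upright in the tray's pocket, pressed the tray in by the tab until it latched, backed away and handed the job in at about 26 s. The task gives no verdict, so success rests on the checks below.

- **Crucible:** after I let go, the camera showed it upright in the pocket, with its rim at about 38 mm. The housing hides it now, so I could not check it again after pressing.
- **Press:** I crept in until the tray met its buffer, then held about 8–9 N. The highest force read was 9.2 N, against the 18 N limit.
- **Latch:** the tray stayed in after the finger left, and two top views 0.65 s apart gave the same tab position. Camera travel is about 59–62 mm, inside the allowed 44–67 mm.
- **Disagreement:** one estimate from the nominal tab position gave 63 mm. The finger position with an assumed 11 mm half-width suggested about 60 mm. That is within camera calibration error.
- **Bystanders:** the fitting, vial and thumb screw each moved less than 1 mm by camera. I did not touch or re-measure the larger crucible lying on the mat.

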